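# Change gear on the bench spindle

### The arm

A 7-joint arm with a two-finger parallel gripper is mounted at the origin on a cart in front of the work surface, level with it; the furniture and walls round the work are solid. World frame = base frame: x ahead of the robot, y to its left, z up, the work surface at z = 0. Lengths are in m, angles in rad, forces in N, time in s.
With the tool pointing down it reaches from about 0.4 to 0.9 m from the base axis. Payload 5.5 kg.
Tool frame: the origin (TCP) lies at the very end of the fingers, on their centre line; the grasp point (between the pads) lies 19 mm behind it; y points along the fingers, x is the direction in which the jaws open and shut, and the axes are right-handed (so a half turn about y gives the same grasp; the last joint's range is limited). The gripper opens to 92 mm and grips with 3 to 60 N. Pads are 19 mm wide; open, the fingers measure 130 mm over their backs; the gripper's body (75 mm by 190 mm) begins 47 mm behind the grasp point.
Start: joints at [1.492, 0.501, -0.427, 1.55, 0.221, 1.138, -0.21], TCP at [0.218, -0.612, 0.227] pointing down, gripper open.
Joint ranges: [-2.88, 2.88], [-0.31, 2.03], [-1.54, 1.56], [0.2, 2.42], [-1.41, 4.55], [0.19, 2.02], [-2.57, 2.57]. Speed limits (rad/s): [2.57, 2.57, 3.14, 3.14, 3.14, 3.14, 3.14].

### API

Orientations are given as a unit quaternion [x, y, z, w].
In Python, from plant import r gives the robot as it stands.
- The arm moves only by the tool jog_arm, never from a script. Its argument "series" is a list of rows, each a list of 3 entries, a list of its own where there are three numbers: the shift along the tool's x, y, z in m, then the turn, a rotation vector about the tool's x, y, z in degrees, then the closure in counts, from 0 (fully open) to 255 (shut). A call has 1 to 12 rows; each row is the pose to reach, as a shift and turn from the pose commanded when the call began, along the tool's axes at that moment; what a row does not reach only later rows make up. A row lasts 1/12 s, in which the tool goes at most 41.7 mm and 7.16 degrees, less where a joint would pass 70% of its speed; a pose out of reach is approached as far as the arm can. A call with a gripper value outside its range is refused whole. The fingers move at their own pace and stop on an object; "newtons" is the grip in N (left out, the last holds). Time passes only in rows, so rows that repeat a pose let the fingers close. It gives the time, the measured TCP pose, the force and the opening at its end, in the units of the state.
- r.get_obs(): the state, without advancing time (a new reading comes with each control period).
- r.camera(name): name is "scene" or "top" or "wrist"; returns a dict with "color" (400x640x3 uint8, red, green, blue), "fx", "fy", "cx", "cy" (pixels), "R" (3x3) and "t" (3): a world point X has camera coordinates R X + t. Camera axes: x right, y down, z forward; pixel columns grow to the right and rows downward; lengths in m; the calibration is good to about 2 mm. A picture is of the moment at which its call begins. There is no depth.
- r.job_done(): hands the job in, once; it reports no verdict.
Trained networks look in a picture, given as the dict that the camera call returned (one of the last four; its "shot" number tells which), for a name from the list of things; names that differ only in an ending like _2 or _b are one class to them, and where a whole thing is asked for, a point or a joint stands for the part that bears it (a point fixed in the world has none). Each returns a list of dicts, best first, with "p" (0 to 1); they miss things now and then, are a little off and sometimes report something else, mostly with a low value. They report only what shows in the picture. A call takes as long as a camera call.
- r.recognise(picture, name): "centre" ([column, row] in pixels, amid what is visible of it).
- r.masks_of(picture, name): "region" (400x640 bool, what is visible of it) and "centre" ([column, row] in pixels, amid what is visible of it).
The state is a dict: "time_s": time; "qpos": joint angles; "joint_vel": joint speeds; "joint_efforts": joint torques, N m; "ee_pos": TCP position; "ee_rot": TCP orientation; "ft_force": force on the tool from outside, world axes, zero at the start; "torque": the same for the moment, N m; "finger_gap": opening from 0.0 (shut) to 1.0 (fully open).
Only numpy, scipy, OpenCV 4.12 (cv2) and the standard library are available. Lean on these libraries where they do the work, as an engineer would, in place of code of your own. Each camera call takes 0.05 s, during which the arm holds its last target.

### The job

Put the bench spindle into its far right gear: first push the drive lever to the left until it is fully out, then push the ball-topped shift lever through its H-shaped gate until it is fully home in the far right slot, then push the drive lever to the right until it is fully in again. Far and right are as seen from the robot: the motor is at the far side of the machine and the chuck at its right. Only push the levers, gently and with the fingertips: do not grip or force them, do not move the shift lever while the drive lever is still in, and leave the loose things on and around the machine where they are.

Things in the scene. Friction and masses are not known exactly. Their poses are not given: they have to be found in the camera images.
- spindle_head: Grey bench spindle head, fixed, foot 200 x 345 mm, turned a little about z. Origin on the bench under the gearbox's middle; x points to the far side (low motor), y left (belt guard), z up; chuck with a torch head at the right. Gearbox top 110 mm above the bench, gate plate 130, belt guard 114, motor's terminal box 128; only the two levers are taller. Loose things near it are under 60 mm tall.
- shift_fore (a joint): Shift lever's tilt along the slots, rad: -0.27 near end, 0 cross passage (neutral), +0.27 far end. Pivot 30 mm above the bench below gate_middle; ball centre 170 mm from it, so the ball is 170 mm x sin(value) beyond gate_middle. Friction only (2 to 3 N at the ball), stays where left. Starts anywhere along the left pair of slots. Home in a far slot: above 0.225.
- shift_side (a joint): Shift lever's tilt across the gate, rad: -0.19 at the left slots, +0.19 at the right ones; the ball is 170 mm x sin(value) to the right of gate_middle. It crosses only with shift_fore near 0: freely within 0.03; to about 0.06 the rounded noses of the gate's tongues guide it; farther along they block it. Friction about 2 N at the ball. In a right slot: above 0.12.
- shift_ball (a point): Centre of the shift lever's black ball, 32 mm in diameter, about 200 mm above the bench (194 mm at the slot ends), on a 10 mm steel shaft that comes up through the H-shaped gate. Push on the ball from the side.
- gate_middle (a point): Point 200 mm above the bench over the middle of the H gate: the ball's centre when the lever stands upright. Turns with the machine, axes as spindle_head's; at x 0, y -80 mm of it. Slots run along the machine's x, 36 mm apart at the plate, 15 mm wide; cross passage 17 mm wide.
- far_right_slot (a point): Where the ball's centre lies when the shift lever is fully home in the far right slot: 45 mm beyond and 31 mm to the right of gate_middle.
- drive_lever (a joint): Swing of the drive lever about its upright shaft, rad: 0 = fully in (handle to the right, nearer the gate), 1.2 = fully out (handle to the left), a stop at each end; at 0.6 its arm points straight to the near side (machine's -x). Starts in, at 0 to 0.06. Friction only (about 3 N at the handle), stays where left. Out: above 1.05; in: below 0.15.
- drive_handle (a point): On the axis of the drive lever's upright black handle, a tapered round grip, 22 mm thick at the top, from 134 to 204 mm above the bench; this point is 188 mm above the bench and 75 mm from drive_pivot.
- drive_pivot (a point): Point on the drive lever's shaft axis, 188 mm above the bench (the hub itself ends at 142 mm); at x 30, y 105 mm of spindle_head.
- hex_key: Small black hex key, 28 x 79 x 7 mm, lying loose on the gearbox top between the two levers.
- torch_head_a: Short black torch head, 34 mm across and tall, standing loose in front of the machine.
- torch_head_b: Black torch head, 40 mm across and 53 mm tall, standing loose in front of the machine.
- screwdriver: Screwdriver with amber handle, 154 mm long, lying loose in front of the machine.
- glue_bottle: Red bottle with white tip, 118 mm tall, loose at the right of the machine.
- white_arm: Small white plastic link with an eye at each end, 20 x 63 x 7 mm, lying loose in front of the machine.

How it is judged:
By the outcome, as a careful person would: the job done as asked, in the order asked, and still so for the second after the job is handed in, with the robot touching nothing.
It also fails if it takes over 72 s, if anything falls off the work surface, if the arm or the gripper's body presses on something with over 40 N, if the wrist force passes 120 N, or if a joint passes its speed limit or range.

## Working session

There is one attempt and no reset: what is moved stays moved. The work goes in short steps, Python scripts to look and compute and a tool call to move; the robot and the scene stay as the last step left them, time stands still between calls to the robot, and variables do not carry over. Pictures are saved under pics/ and viewed, and the job is handed in when it is done.

Besides the shell and the picture viewer there is one more tool, called after "Request:" as a command line: name --argument value ..., lists and objects as JSON in quotes. jog_arm: Moves the arm, as the interface text tells. Its arguments: {"type":"object","properties":{"series":{"type":"array","items":{"type":"array"}},"newtons":{"type":"number"}},"required":["series"]}

```bash
ls; mkdir -p pics; cat > h.py <<'E'
import numpy as np, cv2
from plant import r
from scipy.spatial.transform import Rotation as Rn
def save(p,n): cv2.imwrite('pics/'+n+'.png',p['color'][:,:,::-1])
def ray(p,uv):
    d=np.array([(uv[0]-p['cx'])/p['fx'],(uv[1]-p['cy'])/p['fy'],1.]); R=np.array(p['R']);t=np.array(p['t'])
    return -R.T@t, R.T@d/np.linalg.norm(d)
def tri(rays):
    A=np.zeros((3,3));b=np.zeros(3)
    for c,d in rays:
        P=np.eye(3)-np.outer(d,d);A+=P;b+=P@c
    x=np.linalg.solve(A,b); return x,[np.linalg.norm((np.eye(3)-np.outer(d,d))@(x-c)) for c,d in rays]
def proj(p,X):
    c=np.array(p['R'])@X+np.array(p['t']); return np.array([p['fx']*c[0]/c[2]+p['cx'],p['fy']*c[1]/c[2]+p['cy']])
def atz(p,uv,z):
    c,d=ray(p,uv); return c+d*(z-c[2])/d[2]
E
python3 - <<'E'
from h import *
o=r.get_obs()
for k in o: print(k,np.round(o[k],3))
for n in ['scene','top','wrist']:
    p=r.camera(n); save(p,n+'0'); print(n,p['fx'],-np.array(p['R']).T@p['t'])
    for k in ['shift_ball','drive_handle','spindle_head','drive_lever','shift_fore']:
        print(k,[(np.round(d['centre'],1).tolist(),round(float(d['p']),2)) for d in r.recognise(p,k)[:3]])
E
```

```text
pics
time_s 0.0
qpos [ 1.492  0.502 -0.427  1.551  0.221  1.138 -0.21 ]
joint_vel [ 0.001 -0.    -0.001  0.002 -0.001 -0.     0.   ]
joint_efforts [-0.0000e+00 -5.6659e+01 -5.8160e+00 -2.7911e+01 -6.9000e-02  3.1000e-02
  0.0000e+00]
ee_pos [ 0.218 -0.612  0.226]
ee_rot [-0.577  0.408 -0.407  0.578]
ft_force [-1.208  0.444 -0.863]
torque [ 0.027  0.031 -0.009]
finger_gap 0.998
scene 509.9435253023904 [-0.2856366   0.39094529  0.94643839]
shift_ball [([318.7, 186.5], 0.52)]
drive_handle [([269.4, 211.6], 0.91), ([395.4, 161.7], 0.2)]
spindle_head [([290.0, 224.0], 0.96)]
drive_lever [([271.1, 214.1], 0.57)]
shift_fore [([320.4, 186.7], 0.71)]
top 361.13200149301815 [ 0.30815357 -0.10666074  1.12952565]
shift_ball [([314.4, 199.2], 0.43)]
drive_handle [([268.9, 186.8], 0.81)]
spindle_head [([295.7, 192.0], 0.6)]
drive_lever [([265.2, 186.5], 0.62)]
shift_fore []
wrist 307.83260194270065 [ 0.28322634 -0.58878111  0.38415926]
shift_ball []
drive_handle []
spindle_head []
drive_lever []
shift_fore []
```

View pics/scene0.png

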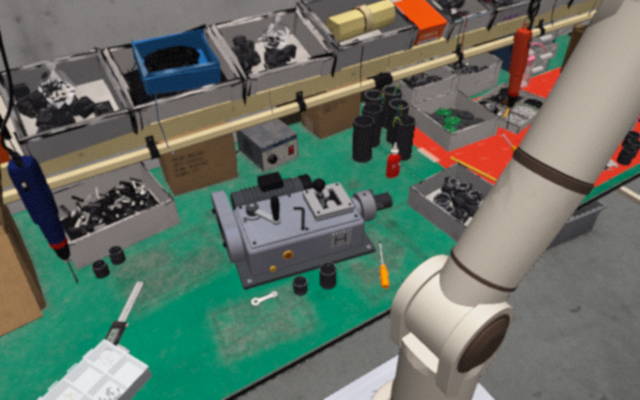

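View pics/top0.png

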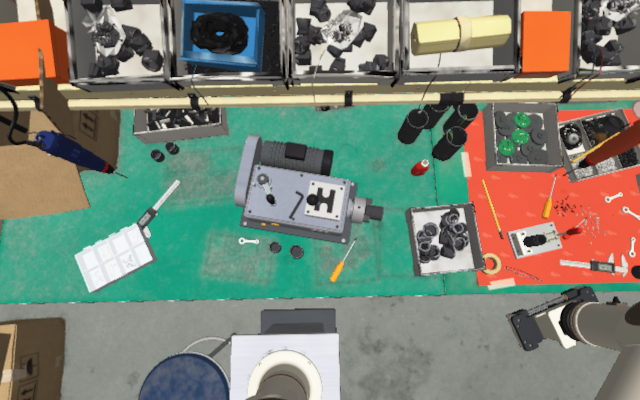

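```bash
python3 - <<'E'
from h import *
s=cv2.imread('pics/scene0.png')[120:300,180:450]; cv2.imwrite('pics/sc.png',cv2.resize(s,None,fx=2.9,fy=2.9,interpolation=cv2.INTER_CUBIC))
s=cv2.imread('pics/top0.png')[110:290,200:400]; cv2.imwrite('pics/tc.png',cv2.resize(s,None,fx=3.3,fy=3.3,interpolation=cv2.INTER_CUBIC))
E
```

```text
(no output)
```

View pics/sc.png

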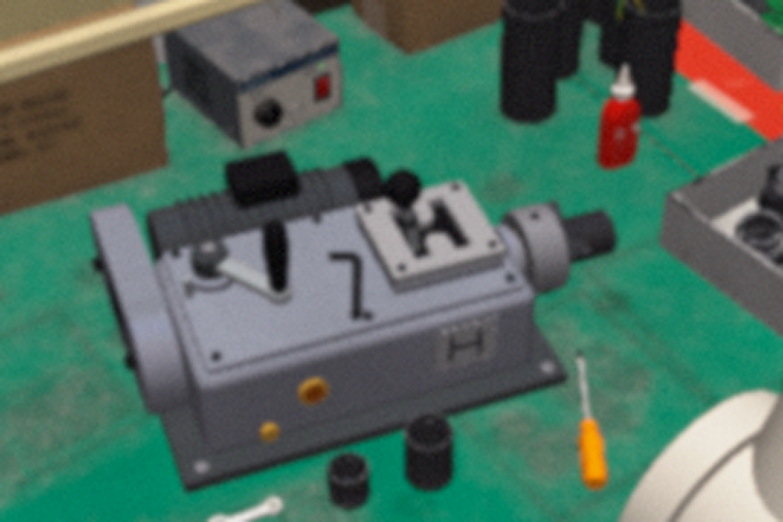

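View pics/tc.png

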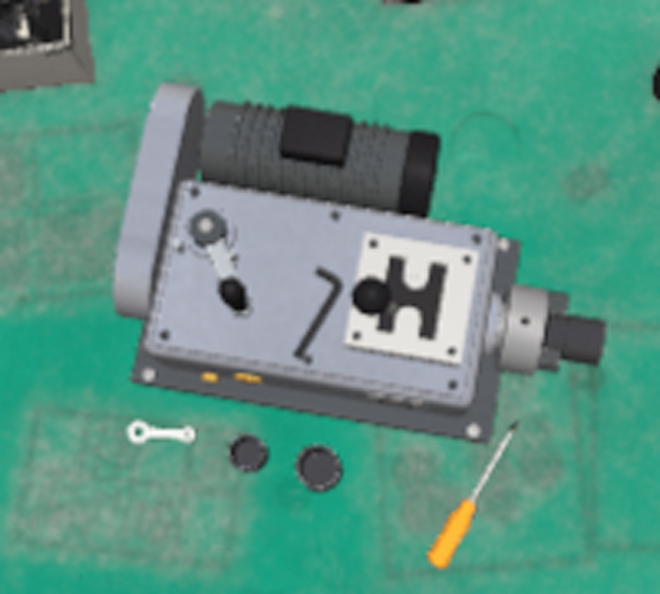

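The scene view shows the drive handle at about (275,205), right of its hub (251,209), and the ball at (318,185) over the left side of the gate. In the top view the ball is at (312,200), the gate at (324,200) and the hub at (263,178). The hex key lies between the levers.

```bash
cat >> h.py <<'E'
def M(x0,y0,th):
    c,s=np.cos(th),np.sin(th)
    return lambda a: np.array([x0+c*a[0]-s*a[1], y0+s*a[0]+c*a[1], a[2]])
def ballm(f,s): # machine frame ball
    return np.array([0.17*np.sin(f), -0.08-0.17*np.sin(s), 0.03+0.17*np.sqrt(max(0,1-np.sin(f)**2-np.sin(s)**2))])
def handm(q,z=0.169,r_=0.075):
    a=q-0.6  # 0.6 -> -x ; q smaller -> right (-y)
    return np.array([0.03-r_*np.cos(a), 0.105+r_*np.sin(a), z])
E
python3 - <<'E'
from h import *
from scipy.optimize import least_squares
S=r.camera('scene');T=r.camera('top')
sc=lambda u,v:(180+u/2.9-.3,120+v/2.9-.3)
tc=lambda u,v:(200+u/3.3-.3,110+v/3.3-.3)
ob=[(S,sc(429,232),(0,-.08,.130)),(T,tc(410,297),(0,-.08,.130)),(S,sc(208,258),(.03,.105,.140)),(T,tc(208,226),(.03,.105,.142))]
hb=[(S,sc(276,258)),(T,tc(233,293))]
bb=[(S,sc(402.5,187)),(T,tc(371,296))]
print('ball tri',tri([ray(p,u) for p,u in bb]));print('handle tri',tri([ray(p,u) for p,u in hb]))
def f(v):
    m=M(*v[:3]);e=[]
    for p,u,a in ob: e+=list(proj(p,m(a))-u)
    for p,u in hb: e+=list(proj(p,m(handm(v[3])))-u)
    for p,u in bb: e+=list(proj(p,m(ballm(v[4],v[5])))-u)
    return e
R=least_squares(f,[.4,0,-.15,.03,0,-.19],loss='soft_l1')
print(R.x,np.round(R.fun if 0 else f(R.x),1))
m=M(*R.x[:3])
for n,a in [('gate',(0,-.08,.2)),('ball',ballm(*R.x[4:6])),('pivot',(.03,.105,.188)),('handle',handm(R.x[3],.188))]: print(n,m(a))
for p,n in [(S,'scene'),(T,'top')]:
    print(n,'foot',[np.round(proj(p,m((sx*.1,sy*.1725,0)))).tolist() for sx in(1,-1) for sy in (1,-1)])
    for k in ['shift_ball','drive_handle']:
        for d in r.masks_of(p,k)[:1]:
            ys,xs=np.where(d['region']); print(k,d['p'],d['centre'],xs.min(),xs.max(),ys.min(),ys.max(),len(xs))
E
```

```text
ball tri (array([ 0.51434588, -0.09140902,  0.19764182]), [np.float64(0.0001988477732832697), np.float64(0.00019884777328329478)])
handle tri (array([0.52488606, 0.02207816, 0.16692026]), [np.float64(0.0015896375283337343), np.float64(0.0015896375283335922)])
[ 0.54106945 -0.04551948 -0.19575117 -0.00140841 -0.09841415 -0.17498393] [-0.1 -1.   0.2  0.8 -0.3 -2.8 -1.   0.  -0.1 -0.1  0.4  1.2 -0.1  0.2
  0.2 -0.1]
gate [ 0.52550918 -0.12399163  0.2       ]
ball [ 0.51488123 -0.09171229  0.19656858]
pivot [0.59091936 0.05164011 0.188     ]
handle [0.52200612 0.0220434  0.188     ]
scene foot [[224.0, 235.0], [345.0, 205.0], [243.0, 291.0], [375.0, 253.0]]
drive_handle 0.94 [268.8, 212.9] 245 279 196 224 483
top foot [[253.0, 166.0], [357.0, 184.0], [239.0, 226.0], [347.0, 245.0]]
shift_ball 0.49 [313.8, 197.8] 307 317 194 204 98
drive_handle 0.72 [270.0, 185.7] 258 276 173 205 263
```

```bash
python3 - <<'E'
from h import *
from scipy.optimize import least_squares
S=r.camera('scene');T=r.camera('top')
sc=lambda u,v:(180+u/2.9-.3,120+v/2.9-.3)
tc=lambda u,v:(200+u/3.3-.3,110+v/3.3-.3)
ob=[(S,sc(429,232),(0,-.08,.130)),(T,tc(410,297),(0,-.08,.130)),(S,sc(208,258),(.03,.105,.140)),(T,tc(208,226),(.03,.105,.142)),
(T,tc(133,383),(-.1,.1725,0.006)),(T,tc(490,441),(-.1,-.1725,.006)),(S,sc(186,490),(-.1,.1725,0.003)),(S,sc(566,378),(-.1,-.1725,.003))]
hb=[(S,sc(276,258)),(T,tc(233,293))]
bb=[(S,sc(402.5,187)),(T,tc(371,296))]
def f(v):
    m=M(*v[:3]);e=[]
    for p,u,a in ob: e+=list(proj(p,m(a))-u)
    for p,u in hb: e+=list(proj(p,m(handm(v[3])))-u)
    for p,u in bb: e+=list(proj(p,m(ballm(v[4],v[5])))-u)
    return e
R=least_squares(f,[.4,0,-.15,.03,0,-.19],loss='soft_l1')
print(R.x,np.round(f(R.x),1))
m=M(*R.x[:3])
for n,a in [('gate',(0,-.08,.2)),('ball',ballm(*R.x[4:6])),('pivot',(.03,.105,.188)),('handle',handm(R.x[3],.188))]: print(n,m(a))
o=r.get_obs();print(Rn.from_quat(o['ee_rot']).as_matrix().round(3),o['time_s'])
E
```

```text
[ 0.5433644  -0.04699663 -0.18145029  0.02482477 -0.11582539 -0.1820986 ] [-0.3 -1.9  0.7 -0.3 -0.1 -3.2 -0.8 -0.3 -0.4  0.1  0.2  0.4 -0.2  1.3
  0.6  0.5 -0.3 -0.3  0.4  1.  -0.1  0.3  0.2 -0.1]
gate [ 0.5289279  -0.12568327  0.2       ]
ball [ 0.51515963 -0.09185743  0.19603086]
pivot [0.5918198 0.0508659 0.188    ]
handle [0.52255831 0.02209357 0.188     ]
[[ 0.335  0.     0.942]
 [-0.942 -0.     0.335]
 [ 0.    -1.    -0.   ]] 1.3
```

```bash
cat >> h.py <<'E'
MP=(.5434,-.047,-.1815)
mm=M(*MP)
def tom(X):
    c,s=np.cos(MP[2]),np.sin(MP[2]);d=np.array(X[:2])-MP[:2]
    return np.array([c*d[0]+s*d[1],-s*d[0]+c*d[1],X[2]])
def st():
    o=r.get_obs();Rm=Rn.from_quat(o['ee_rot']).as_matrix()
    Rd=np.array([[-np.sin(-MP[2])*1,0,np.cos(MP[2])],[-np.cos(MP[2]),0,np.sin(MP[2])],[0,-1,0]])
    turn=Rn.from_matrix(Rm.T@Rd).as_rotvec(degrees=True)
    print('t',o['time_s'],'machine pos mm',(tom(o['ee_pos'])*1e3).round(1),'world',np.round(o['ee_pos'],4),'turn to aligned',turn.round(1),'F',np.round(o['ft_force'],1),'gap',o['finger_gap'])
    return o,Rm
def shift(a):
    o,Rm=st(); print('shift mm',(Rm.T@(mm(a)-o['ee_pos'])*1e3).round(1))
E
python3 -c "
from h import *
shift((-.033,.022,.30))"
```

```text
t 1.3 machine pos mm [-218.1 -614.9  226.8] world [ 0.2179 -0.6124  0.2268] turn to aligned [-0. 30.  0.] F [-0.6 -0.3 -0.1] gap 1.0008918696552924
shift mm [-459.1  -73.3  478.6]
```

Request:
jog_arm --series '[[[0,-0.04,0],[0,0,0],255],[[-0.02,-0.075,0.02],[0,0,0],255],[[-0.045,-0.075,0.045],[0,3,0],255],[[-0.07,-0.075,0.07],[0,6,0],255],[[-0.095,-0.075,0.095],[0,9,0],255],[[-0.12,-0.075,0.12],[0,12,0],255],[[-0.145,-0.075,0.145],[0,15,0],255],[[-0.17,-0.075,0.17],[0,18,0],255],[[-0.195,-0.075,0.2],[0,21,0],255],[[-0.22,-0.075,0.225],[0,24,0],255],[[-0.24,-0.075,0.25],[0,27,0],255],[[-0.26,-0.075,0.27],[0,30,0],255]]' --newtons 10

```text
time_s: 2.3
ee_pos: [0.3864, -0.2747, 0.3022]
ee_rot: [0.452, -0.543, 0.544, -0.452]
ft_force: [1.1, -0.5, 0.2]
finger_gap: 0.182
```

```bash
python3 -c "
from h import *
shift((-.033,.022,.29)); print(r.get_obs()['qpos'])"
```

```text
t 2.3 machine pos mm [-113.3 -252.3  302.2] world [ 0.3864 -0.2747  0.3022] turn to aligned [-0.1 -0.1  0. ] F [ 1.1 -0.5  0.2] gap 0.18167132940018244
shift mm [-274.4   12.1   80. ]
[ 1.12174633  0.11057173 -0.60029847  1.8782915   0.06796908  1.17150667
 -1.25552796]
```

Request:
jog_arm --series '[[[-0.03,0,0.01],[0,0,0],255],[[-0.065,0,0.02],[0,0,0],255],[[-0.1,0,0.03],[0,0,0],255],[[-0.135,0,0.04],[0,0,0],255],[[-0.17,0,0.05],[0,0,0],255],[[-0.205,0,0.06],[0,0,0],255],[[-0.24,0,0.07],[0,0,0],255],[[-0.262,0,0.08],[0,0,0],255],[[-0.274,0.005,0.08],[0,0,0],255],[[-0.274,0.012,0.08],[0,0,0],255],[[-0.274,0.012,0.08],[0,0,0],255]]'

```text
time_s: 3.22
ee_pos: [0.5123, -0.0217, 0.2883]
ee_rot: [-0.454, 0.543, -0.542, 0.452]
ft_force: [-0.4, -1.2, -0.1]
finger_gap: 0.004
```

```bash
python3 -c "
from h import *
shift((-.033,.022,.172)); print(r.get_obs()['qpos'])
for n in ['top','scene','wrist']: save(r.camera(n),n+'1')
"
```

```text
t 3.2167 machine pos mm [-35.1  19.3 288.3] world [ 0.5123 -0.0217  0.2883] turn to aligned [0.1 0.1 0. ] F [-0.4 -1.2 -0.1] gap 0.00438295810802422
shift mm [ -2.7 116.3   2.4]
[ 0.68615266  0.24501204 -0.80983701  1.80601219  0.1913507   1.17382538
 -1.9344235 ]
```

View pics/wrist1.png

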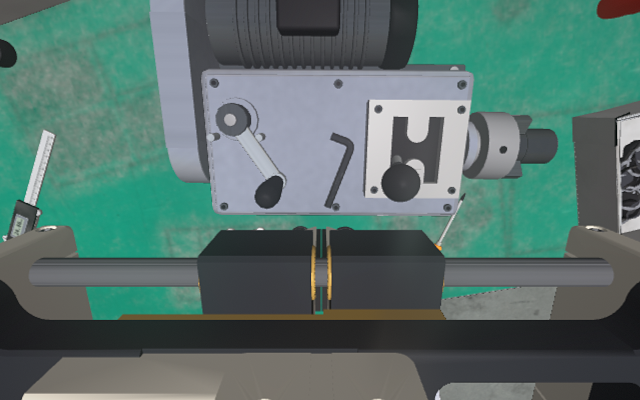

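View pics/scene1.png

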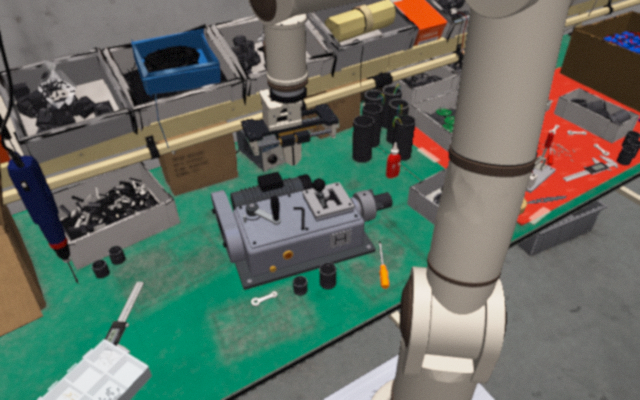

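The wrist view is square to the machine. It shows the handle top at (268,190), the hub at (233,120), the ball at (402,183) at the near-left of the gate, and the shut fingers around (320,270).

```bash
python3 - <<'E'
from h import *
p=r.camera('wrist');o=r.get_obs()
print('cam',tom(-np.array(p['R']).T@p['t']),'tcp px',proj(p,np.array(o['ee_pos'])))
for n,uv,z in [('ball',(402,183),.197),('handle top',(270,190),.200),('hub',(233,120),.142),('plate centre',(417,148),.130)]:
    print(n,tom(atz(p,uv,z)))
for k in ['shift_ball','drive_handle']:
    for d in r.masks_of(p,k)[:1]:
        ys,xs=np.where(d['region']); print(k,d['p'],d['centre'],xs.min(),xs.max(),ys.min(),ys.max(),len(xs))
E
```

```text
cam [0.03517702 0.01744312 0.44687953] tcp px [320.68740089 244.10199689]
ball [-0.02032982 -0.05017639  0.197     ]
handle top [-0.02530022  0.0592283   0.2       ]
hub [0.02978073 0.10143329 0.142     ]
plate centre [ 0.00137086 -0.08120985  0.13      ]
shift_ball 0.69 [399.7, 183.5] 381 419 156 202 1285
drive_handle 0.6 [254.4, 149.9] 215 285 104 208 2477
```

```bash
python3 - <<'E'
from h import *
p=r.camera('wrist');o=r.get_obs();Rm=Rn.from_quat(o['ee_rot']).as_matrix()
for b in [0,.02,.03,.047,.066]:
    print(b,[np.round(proj(p,np.array(o['ee_pos'])+Rm@np.array([x,-b,z]))).tolist() for x in(-.019,.019) for z in (-.0095,.0095)])
E
python3 - <<'E'
import cv2
s=cv2.imread('pics/scene1.png')[80:200,220:360]; cv2.imwrite('pics/s1c.png',cv2.resize(s,None,fx=5,fy=5,interpolation=cv2.INTER_CUBIC))
s=cv2.imread('pics/top1.png')[100:300,180:420]; cv2.imwrite('pics/t1c.png',cv2.resize(s,None,fx=3,fy=3,interpolation=cv2.INTER_CUBIC))
E
```

```text
0 [[287.0, 260.0], [285.0, 228.0], [354.0, 260.0], [355.0, 228.0]]
0.02 [[282.0, 278.0], [281.0, 243.0], [359.0, 278.0], [360.0, 243.0]]
0.03 [[280.0, 289.0], [278.0, 252.0], [361.0, 289.0], [363.0, 252.0]]
0.047 [[274.0, 312.0], [272.0, 270.0], [366.0, 312.0], [368.0, 270.0]]
0.066 [[266.0, 345.0], [264.0, 298.0], [374.0, 345.0], [377.0, 298.0]]
```

View pics/s1c.png

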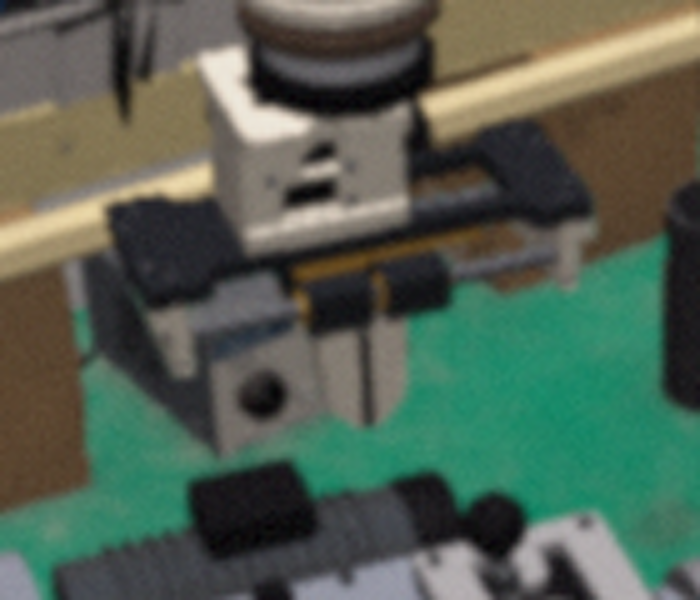

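View pics/t1c.png

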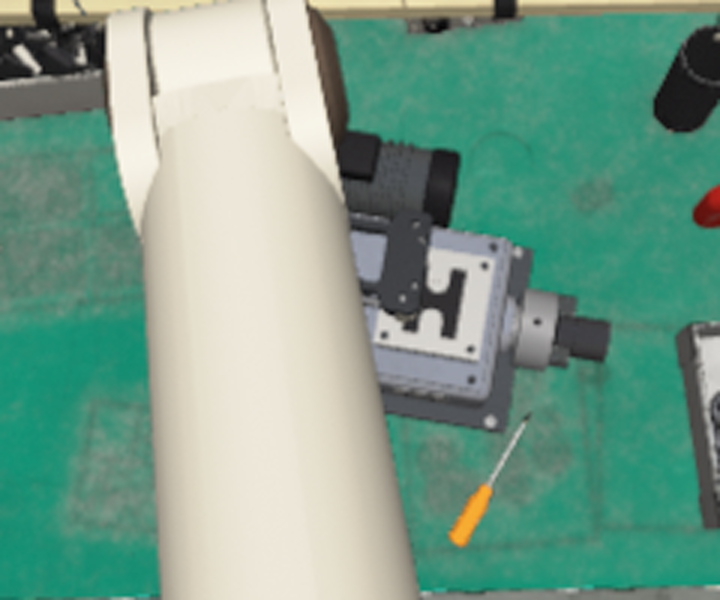

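Request:
jog_arm --series '[[[-0.003,0.02,0.002],[0,0,0],255],[[-0.003,0.045,0.002],[0,0,0],255],[[-0.003,0.07,0.002],[0,0,0],255],[[-0.003,0.09,0.002],[0,0,0],255],[[-0.003,0.105,0.002],[0,0,0],255],[[-0.003,0.113,0.002],[0,0,0],255],[[-0.003,0.113,0.002],[0,0,0],255],[[-0.003,0.113,0.002],[0,0,0],255]]'

```text
time_s: 4.23
ee_pos: [0.5161, -0.0194, 0.1771]
ee_rot: [-0.452, 0.543, -0.543, 0.453]
ft_force: [0.3, 1.5, 1.1]
finger_gap: 0.01
```

```bash
python3 -c "
from h import *
shift((-.033,.04,.175))
for n in ['scene','wrist']: save(r.camera(n),n+'2')
s=cv2.imread('pics/scene2.png')[120:260,200:390]; cv2.imwrite('pics/s2c.png',cv2.resize(s,None,fx=4,fy=4,interpolation=cv2.INTER_CUBIC))
for q in np.arange(0,1.21,.2): print(q,handm(q).round(4))
"
```

```text
t 4.2333 machine pos mm [-31.8  22.2 177.1] world [ 0.5161 -0.0194  0.1771] turn to aligned [-0. -0. -0.] F [0.3 1.5 1.1] gap 0.00953432565805373
shift mm [-17.8   2.1  -1.2]
0.0 [-0.0319  0.0627  0.169 ]
0.2 [-0.0391  0.0758  0.169 ]
0.4 [-0.0435  0.0901  0.169 ]
0.6000000000000001 [-0.045  0.105  0.169]
0.8 [-0.0435  0.1199  0.169 ]
1.0 [-0.0391  0.1342  0.169 ]
1.2000000000000002 [-0.0319  0.1473  0.169 ]
```

View pics/s2c.png

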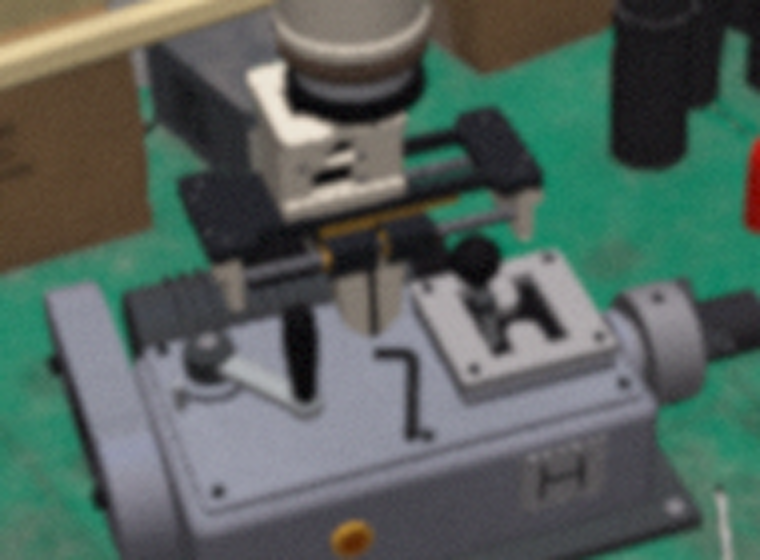

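View pics/wrist2.png

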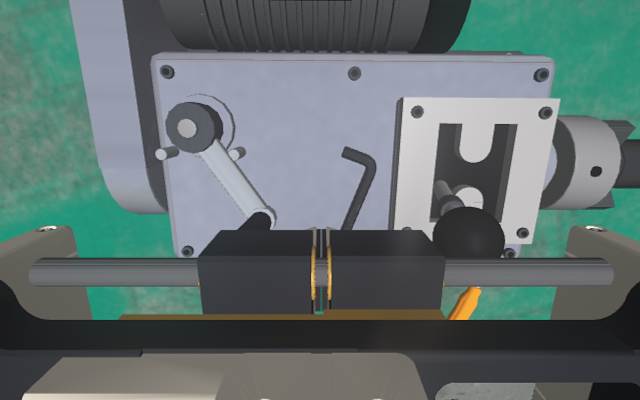

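Request:
jog_arm --series '[[[-0.006,0.002,-0.001],[0,0,0],255],[[-0.012,0.002,-0.002],[0,0,0],255],[[-0.018,0.002,-0.004],[0,0,0],255],[[-0.024,0.002,-0.006],[0,0,0],255],[[-0.03,0.002,-0.008],[0,0,0],255],[[-0.036,0.002,-0.01],[0,0,0],255],[[-0.042,0.002,-0.011],[0,0,0],255],[[-0.048,0.002,-0.012],[0,0,0],255],[[-0.054,0.002,-0.012],[0,0,0],255],[[-0.06,0.002,-0.012],[0,0,0],255]]'

```text
time_s: 5.17
ee_pos: [0.5134, 0.0415, 0.1744]
ee_rot: [-0.454, 0.543, -0.543, 0.451]
ft_force: [-2.9, -3.9, 0.1]
finger_gap: 0.004
```

```bash
python3 -c "
from h import *
shift((-.034,.115,.175))
for n in ['scene','wrist']: save(r.camera(n),n+'3')
s=cv2.imread('pics/scene3.png')[120:260,200:390]; cv2.imwrite('pics/s3c.png',cv2.resize(s,None,fx=4,fy=4,interpolation=cv2.INTER_CUBIC))
"
```

```text
t 5.1667 machine pos mm [-45.4  81.7 174.4] world [0.5134 0.0415 0.1744] turn to aligned [ 0.1 -0.   0.1] F [-2.9 -3.9  0.1] gap 0.0035612576890221136
shift mm [-33.3  -0.7  11.4]
```

View pics/s3c.png

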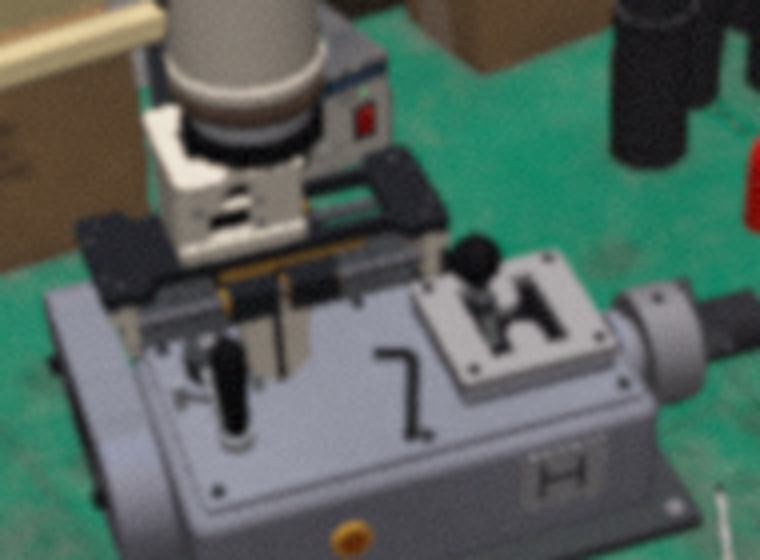

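View pics/wrist3.png

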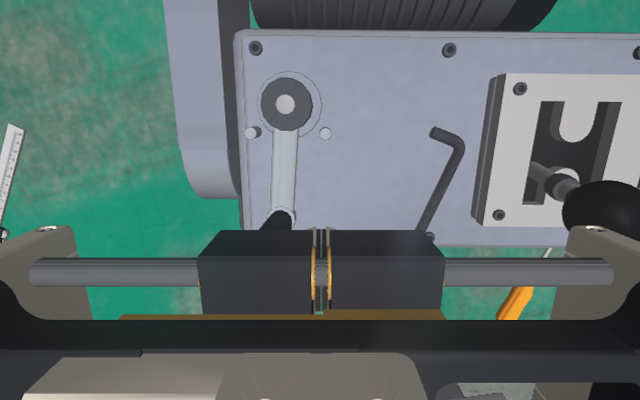

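The fingers are pushing the handle, about 5 N. The arm now points nearly straight to the near side, at about (283,170) in the wrist view. I'll continue to the stop.

Request:
jog_arm --series '[[[-0.006,0,0.001],[0,0,0],255],[[-0.012,0,0.002],[0,0,0],255],[[-0.018,0,0.004],[0,0,0],255],[[-0.023,0,0.006],[0,0,0],255],[[-0.027,0,0.008],[0,0,0],255],[[-0.03,0,0.009],[0,0,0],255],[[-0.033,0,0.01],[0,0,0],255],[[-0.035,0,0.011],[0,0,0],255],[[-0.036,0,0.011],[0,0,0],255]]'

```text
time_s: 6.02
ee_pos: [0.5329, 0.0754, 0.1749]
ee_rot: [0.452, -0.543, 0.544, -0.453]
ft_force: [0.3, -4.5, -0.6]
finger_gap: 0.008
```

```bash
python3 -c "
from h import *
shift((-.034,.119,.175))
for n in ['scene','wrist']: save(r.camera(n),n+'4')
"
```

```text
t 6.0167 machine pos mm [-32.4 118.5 174.9] world [0.5329 0.0754 0.1749] turn to aligned [-0.1 -0.  -0. ] F [ 0.3 -4.5 -0.6] gap 0.008210451430501964
shift mm [-0.5 -0.1 -1.6]
```

View pics/wrist4.png

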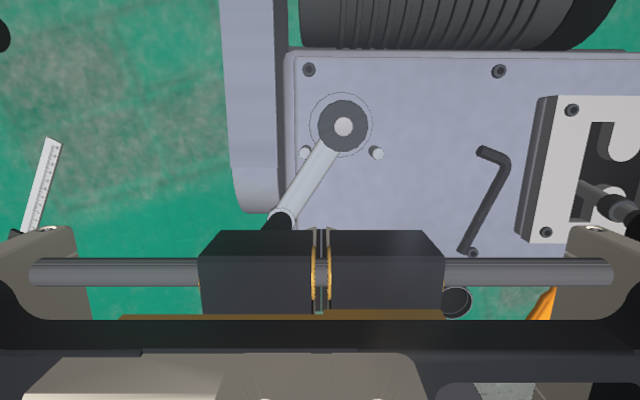

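The arm looks close to its left stop peg at (305,153). I'll push a few mm more to confirm the stop by force.

Request:
jog_arm --series '[[[-0.001,0,0],[0,0,0],255],[[-0.002,0,0],[0,0,0],255],[[-0.003,0,0],[0,0,0],255],[[-0.004,0,0],[0,0,0],255],[[-0.004,0,0],[0,0,0],255]]'

```text
time_s: 6.53
ee_pos: [0.534, 0.0774, 0.175]
ee_rot: [0.452, -0.543, 0.545, -0.452]
ft_force: [2.5, -7.0, -1.4]
finger_gap: 0.004
```

```bash
python3 -c "
from h import *
shift((-.034,.119,.175))
"
```

```text
t 6.5333 machine pos mm [-31.7 120.6 175. ] world [0.534  0.0774 0.175 ] turn to aligned [-0.1 -0.1  0.1] F [ 2.5 -7.  -1.4] gap 0.004276017195396965
shift mm [ 1.7 -0.  -2.3]
```

Request:
jog_arm --series '[[[-0.0015,0,0],[0,0,0],255],[[-0.003,0,0],[0,0,0],255],[[-0.003,0,0],[0,0,0],255]]'

```text
time_s: 6.78
ee_pos: [0.5341, 0.0775, 0.1749]
ee_rot: [0.453, -0.543, 0.546, -0.45]
ft_force: [-0.5, -12.1, 3.9]
finger_gap: 0.008
```

```bash
python3 -c "
from h import *
shift((-.034,.119,.175))
p=r.camera('wrist'); save(p,'wrist5')
"
```

```text
t 6.7833 machine pos mm [-31.7 120.8 174.9] world [0.5341 0.0775 0.1749] turn to aligned [-0.1 -0.2  0.3] F [ -0.5 -12.1   3.9] gap 0.008278565110728877
shift mm [ 1.8 -0.1 -2.3]
```

View pics/wrist5.png

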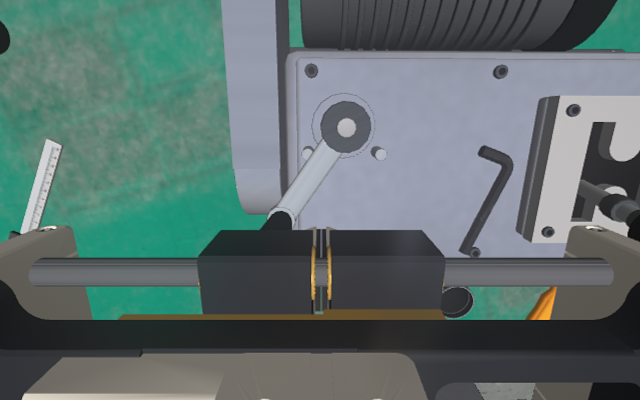

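The lever holds still at 12 N, so it is at its stop, fully out. Next I'll back off and move to the near side of the ball.

Request:
jog_arm --series '[[[0.01,0,0],[0,0,0],255],[[0.025,0,-0.005],[0,0,0],255],[[0.045,-0.005,-0.02],[0,0,0],255],[[0.07,-0.007,-0.04],[0,0,0],255],[[0.1,-0.007,-0.045],[0,0,0],255],[[0.13,-0.007,-0.045],[0,0,0],255],[[0.155,-0.007,-0.045],[0,0,0],255],[[0.168,-0.007,-0.045],[0,0,0],255],[[0.175,-0.007,-0.045],[0,0,0],255],[[0.175,-0.007,-0.045],[0,0,0],255],[[0.175,-0.007,-0.045],[0,0,0],255]]'

```text
time_s: 7.75
ee_pos: [0.4581, -0.0807, 0.182]
ee_rot: [0.452, -0.543, 0.543, -0.453]
ft_force: [0.3, -0.3, 0.2]
finger_gap: 0.005
```

```bash
python3 - <<'E'
from h import *
shift((-.05,-.049,.180))
p=r.camera('wrist'); save(p,'wrist6')
S=r.camera('scene'); save(S,'scene6')
s=cv2.imread('pics/scene6.png')[120:260,200:390]; cv2.imwrite('pics/s6c.png',cv2.resize(s,None,fx=4,fy=4,interpolation=cv2.INTER_CUBIC))
def pr(p,k):
    for d in r.masks_of(p,k)[:1]:
        ys,xs=np.where(d['region']); print(k,d['p'],d['centre'],xs.min(),xs.max(),ys.min(),ys.max(),len(xs))
pr(p,'shift_ball');pr(S,'shift_ball')
E
```

```text
t 7.75 machine pos mm [-77.8 -48.5 182. ] world [ 0.4581 -0.0807  0.182 ] turn to aligned [-0.1  0.  -0.1] F [ 0.3 -0.3  0.2] gap 0.0047177361007226856
shift mm [ 0.5  2.  27.8]
shift_ball 0.95 [321.4, 140.5] 287 355 106 176 3850
```

View pics/wrist6.png

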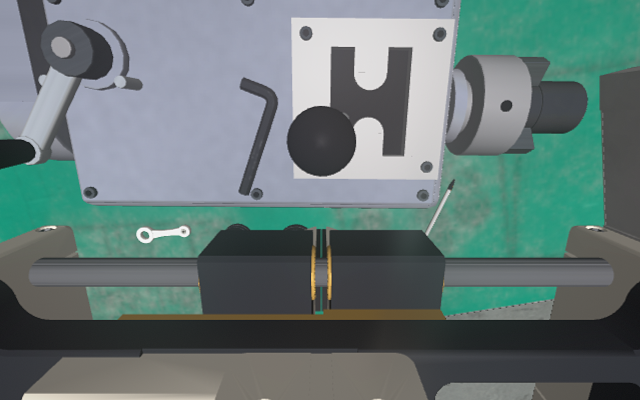

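View pics/s6c.png

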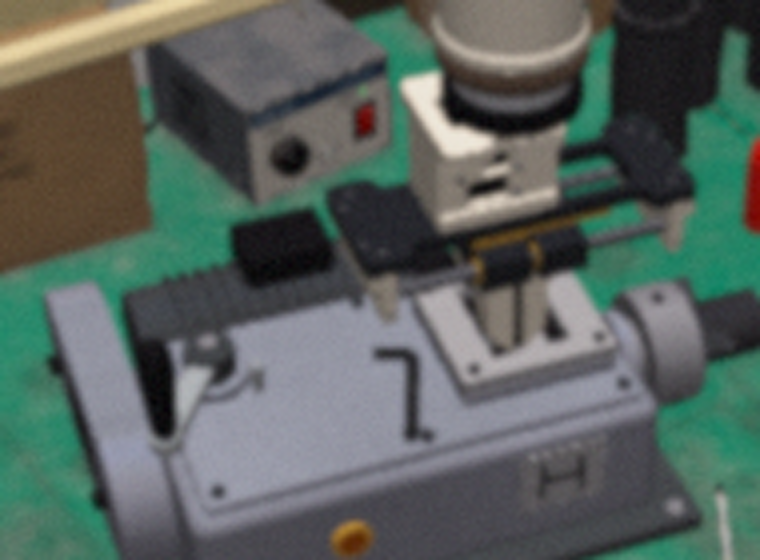

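The wrist view shows the ball at (321,141), the gate plate from (291,17) to (457,178), and the drive lever out at the left, (20,150). I'll measure the ball and gate from here.

```bash
cat >> h.py <<'E'
def ballw(p,plate=None,f=None):
    d=r.masks_of(p,'shift_ball')[0]; g=(d['region']*255).astype(np.uint8)
    c,rad=cv2.minEnclosingCircle(np.argwhere(d['region'])[:,::-1].astype(np.float32))
    for z in (.196,):
        b=tom(atz(p,c,z)); print('ball p',round(d['p'],2),np.round(c,1),round(rad,1),'m',(b*1e3).round(1))
    return b
E
python3 - <<'E'
from h import *
p=r.camera('wrist'); ballw(p)
# plate screws & H: outer corners
cor=[(291,17),(459,19),(457,178),(292,179)]
print([ (tom(atz(p,c,.130))*1e3).round(1).tolist() for c in cor])
# H cross passage middle: slots ends rows 47 (far) and 156 (near) right slot, cols 388-412(far) 382-404(near)
print((tom(atz(p,(401,47),.130))*1e3).round(1),(tom(atz(p,(393,156),.130))*1e3).round(1))
s=p['color'][0:200,270:480,::-1];cv2.imwrite('pics/w6c.png',cv2.resize(s,None,fx=3.5,fy=3.5,interpolation=cv2.INTER_CUBIC))
E
```

```text
ball p 0.91 [322.7 139.8] 36.2 m [-20.  -48.8 196. ]
[[48.3, -29.6, 130.0], [47.5, -131.9, 130.0], [-51.1, -142.3, 130.0], [-52.1, -28.1, 130.0]]
[ 31.8 -97.7 130. ] [-36. -97. 130.]
```

View pics/w6c.png

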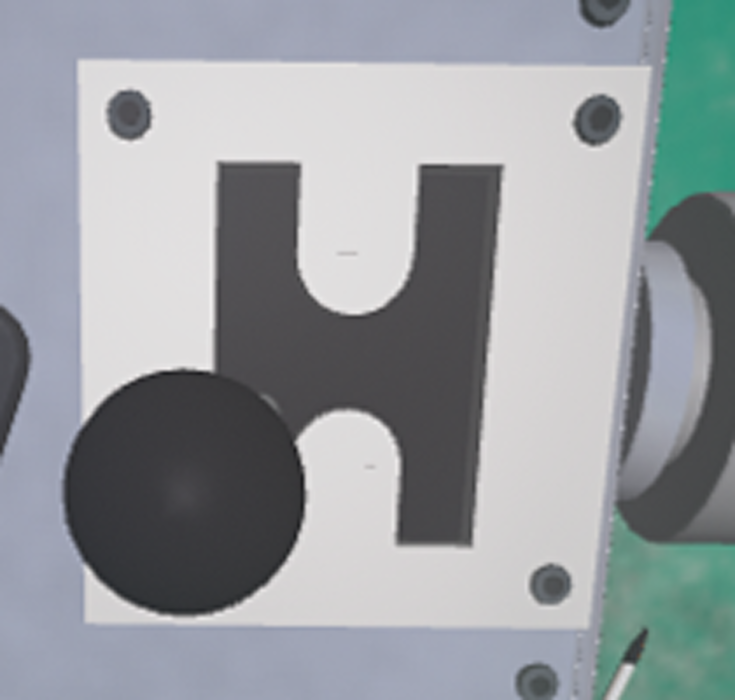

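Request:
jog_arm --series '[[[0,0.002,0.01],[0,0,0],255],[[0,0.002,0.02],[0,0,0],255],[[0,0.002,0.026],[0,0,0],255],[[0,0.002,0.031],[0,0,0],255],[[0,0.002,0.035],[0,0,0],255],[[0,0.002,0.039],[0,0,0],255],[[0,0.002,0.043],[0,0,0],255],[[0,0.002,0.046],[0,0,0],255],[[0,0.002,0.048],[0,0,0],255],[[0,0.002,0.048],[0,0,0],255]]'

```text
time_s: 8.88
ee_pos: [0.5051, -0.0904, 0.1797]
ee_rot: [-0.452, 0.543, -0.543, 0.453]
ft_force: [-1.9, 2.0, 1.6]
finger_gap: 0.005
```

```bash
python3 - <<'E'
from h import *
shift((-.027,-.049,.180))
p=r.camera('wrist'); save(p,'wrist7'); ballw(p)
E
```

```text
t 8.8833 machine pos mm [-29.8 -49.6 179.7] world [ 0.5051 -0.0904  0.1797] turn to aligned [-0. -0. -0.] F [-1.9  2.   1.6] gap 0.004871929149473564
shift mm [-0.6 -0.3  2.8]
ball p 0.59 [322.4 205.4] 39.5 m [ -2.5 -50.4 196. ]
```

View pics/wrist7.png

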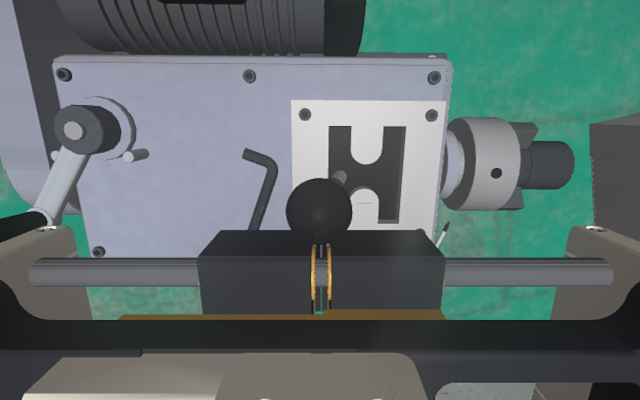

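```bash
python3 - <<'E'
from h import *
p=r.camera('wrist')
s=p['color'][90:250,270:460,::-1];cv2.imwrite('pics/w7c.png',cv2.resize(s,None,fx=4,fy=4,interpolation=cv2.INTER_CUBIC))
for c in [(319.5,211.5),(320,210)]: print('ball',(tom(atz(p,c,.196))*1e3).round(1))
E
```

```text
ball [ -5.9 -49.  196. ]
ball [ -5.2 -49.3 196. ]
```

View pics/w7c.png

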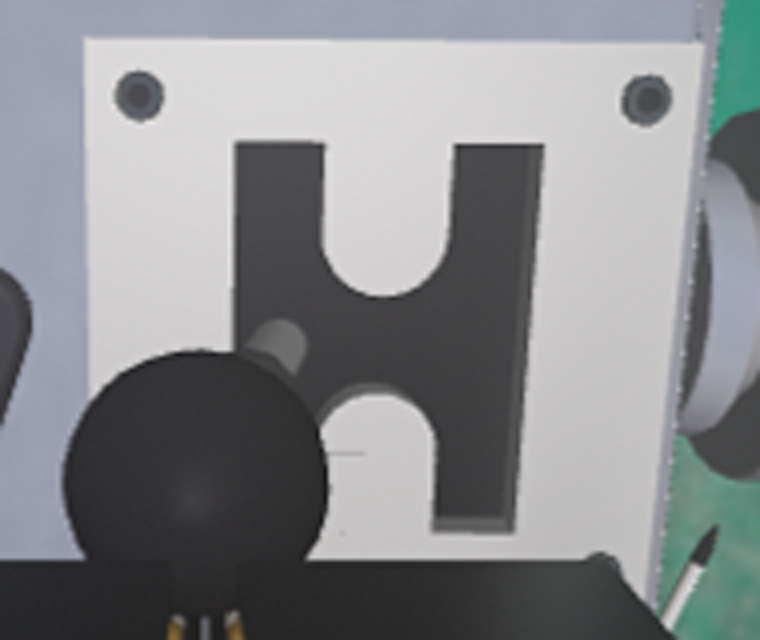

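```bash
python3 - <<'E'
from h import *
p=r.camera('wrist')
f=lambda u,v:(270+u/4-.4,90+v/4-.4)
for n,c,z in [('far nose',(382,296),.13),('near nose',(375,391),.13),('slot far',(498,145),.13),('slot near',(473,530),.13),('ball',(195,482),.197),('ball',(195,482),.2)]: print(n,(tom(atz(p,f(*c),z))*1e3).round(1))
E
```

```text
far nose [  7.  -79.7 130. ]
near nose [ -9.6 -79.1 130. ]
slot far [ 31.9 -97.8 130. ]
slot near [-35.  -97.5 130. ]
ball [ -4.9 -48.5 197. ]
ball [ -4.  -48.5 200. ]
```

Request:
jog_arm --series '[[[0,0,0.002],[0,0,0],255],[[0,0,0.004],[0,0,0],255],[[0,0,0.004],[0,0,0],255],[[0,0,-0.006],[0,0,0],255],[[0,0,-0.02],[0,0,0],255],[[-0.01,0,-0.032],[0,0,0],255],[[-0.03,0,-0.035],[0,0,0],255],[[-0.05,0,-0.035],[0,0,0],255],[[-0.055,0,-0.035],[0,0,0],255],[[-0.055,0,-0.035],[0,0,0],255]]'

```text
time_s: 9.92
ee_pos: [0.4805, -0.0288, 0.18]
ee_rot: [0.453, -0.542, 0.543, -0.454]
ft_force: [-0.8, 0.2, -0.5]
finger_gap: 0.009
```

```bash
python3 - <<'E'
from h import *
shift((-.002,.003,.180))
p=r.camera('wrist'); save(p,'wrist8'); ballw(p)
s=p['color'][0:200,330:540,::-1];cv2.imwrite('pics/w8c.png',cv2.resize(s,None,fx=3.5,fy=3.5,interpolation=cv2.INTER_CUBIC))
E
```

```text
t 9.9167 machine pos mm [-65.1   6.6 180. ] world [ 0.4805 -0.0288  0.18  ] turn to aligned [-0.1  0.2 -0. ] F [-0.8  0.2 -0.5] gap 0.009442595611897848
shift mm [ 3.8  0.1 63.1]
ball p 0.59 [446.3 126.6] 39.5 m [ -1.  -49.5 196. ]
```

View pics/w8c.png

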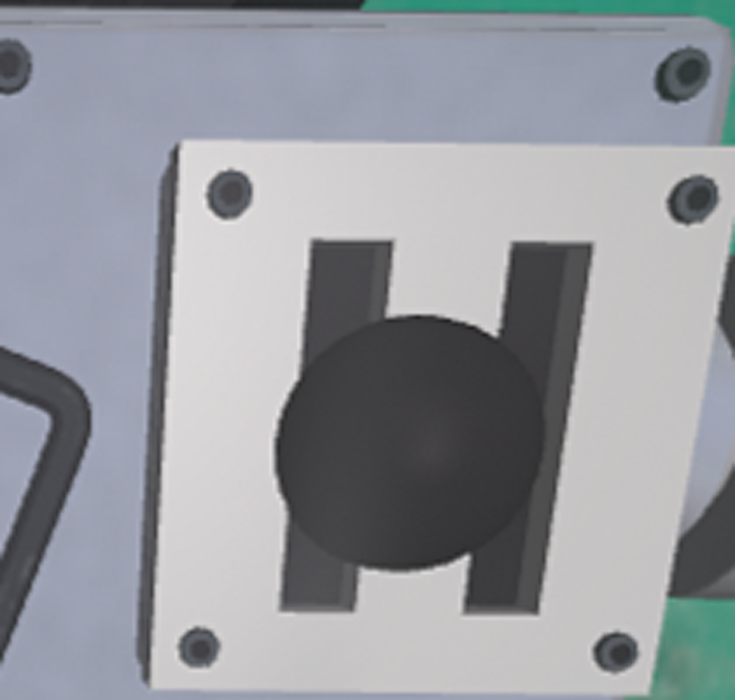

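The ball sits at machine x ≈ -1 mm, in the cross passage. Next I'll go along its left side and push right.

Request:
jog_arm --series '[[[0,0,0.02],[0,0,0],255],[[0,0,0.042],[0,0,0],255],[[0,0,0.058],[0,0,0],255],[[0,0,0.064],[0,0,0],255],[[0.006,0,0.064],[0,0,0],255],[[0.013,0,0.064],[0,0,0],255],[[0.019,0,0.064],[0,0,0],255],[[0.024,0,0.064],[0,0,0],255],[[0.03,0,0.064],[0,0,0],255],[[0.036,0,0.064],[0,0,0],255],[[0.042,0,0.064],[0,0,0],255],[[0.042,0,0.064],[0,0,0],255]]'

```text
time_s: 11.02
ee_pos: [0.5353, -0.0848, 0.1798]
ee_rot: [0.452, -0.543, 0.544, -0.452]
ft_force: [-0.2, 1.4, 1.2]
finger_gap: 0.007
```

```bash
python3 - <<'E'
from h import *
shift((-.002,-.077,.180))
p=r.camera('wrist'); save(p,'wrist9'); ballw(p)
E
```

```text
t 11.0167 machine pos mm [ -1.1 -38.7 179.8] world [ 0.5353 -0.0848  0.1798] turn to aligned [-0.  -0.1  0.1] F [-0.2  1.4  1.2] gap 0.0070390910337896654
shift mm [38.3 -0.2 -0.8]
ball p 0.72 [376. 218.] 14.9 m [ 19.7 -65.3 196. ]
```

View pics/wrist9.png

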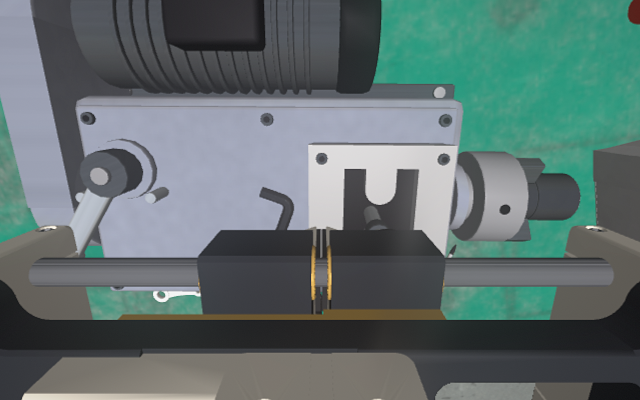

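The shaft at (375,216) has moved right within the passage and the force is low. I'll keep going.

Request:
jog_arm --series '[[[0.006,0,0],[0,0,0],255],[[0.012,0,0],[0,0,0],255],[[0.018,0,0],[0,0,0],255],[[0.023,0,0],[0,0,0],255],[[0.028,0,0],[0,0,0],255],[[0.032,0,0],[0,0,0],255],[[0.035,0,0],[0,0,0],255],[[0.037,0,0],[0,0,0],255],[[0.038,0,0],[0,0,0],255],[[0.038,0,0],[0,0,0],255]]'

```text
time_s: 11.95
ee_pos: [0.5285, -0.1205, 0.1795]
ee_rot: [-0.453, 0.544, -0.543, 0.452]
ft_force: [-0.6, 1.0, -0.8]
finger_gap: 0.001
```

```bash
python3 - <<'E'
from h import *
shift((-.002,-.077,.180))
p=r.camera('wrist'); save(p,'wrist10')
S=r.camera('scene'); save(S,'scene10')
s=cv2.imread('pics/scene10.png')[120:260,200:390]; cv2.imwrite('pics/s10c.png',cv2.resize(s,None,fx=4,fy=4,interpolation=cv2.INTER_CUBIC))
E
```

```text
t 11.95 machine pos mm [ -1.4 -75.  179.5] world [ 0.5285 -0.1205  0.1795] turn to aligned [ 0. -0. -0.] F [-0.6  1.  -0.8] gap 0.0014600135576228917
shift mm [ 2.  -0.5 -0.6]
```

View pics/wrist10.png

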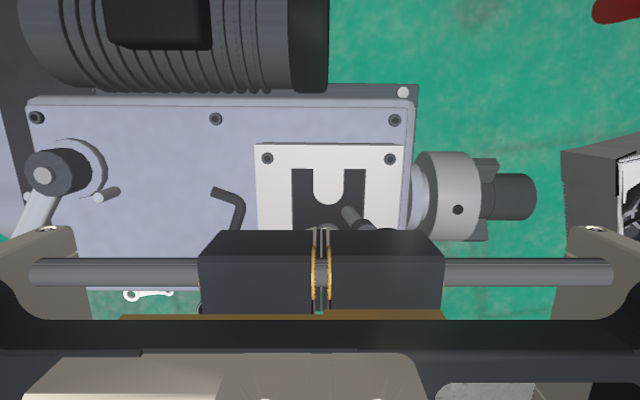

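View pics/s10c.png

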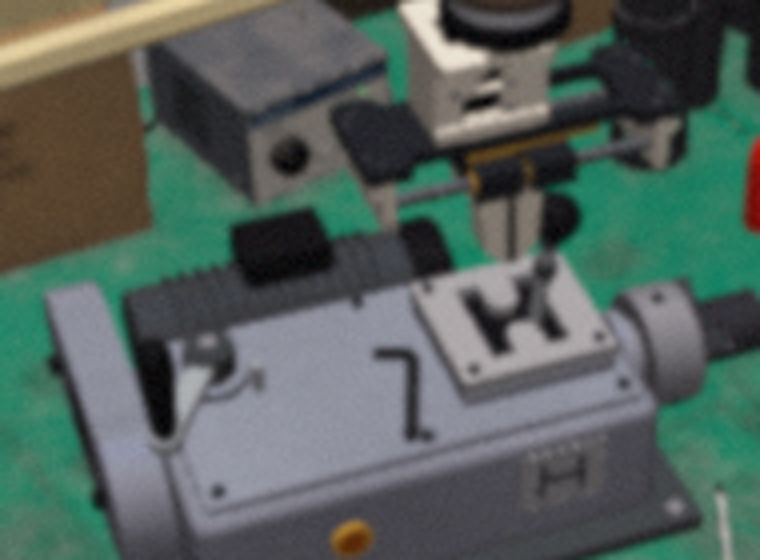

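Request:
jog_arm --series '[[[0.002,0,0],[0,0,0],255],[[0.003,0,0],[0,0,0],255],[[0.004,0,0],[0,0,0],255],[[0.004,0,0],[0,0,0],255]]'

```text
time_s: 12.38
ee_pos: [0.5279, -0.1244, 0.1797]
ee_rot: [-0.453, 0.543, -0.543, 0.452]
ft_force: [0.4, 1.9, -0.5]
finger_gap: 0.01
```

```bash
python3 - <<'E'
from h import *
shift((-.002,-.077,.180))
E
```

```text
t 12.3833 machine pos mm [ -1.2 -79.  179.7] world [ 0.5279 -0.1244  0.1797] turn to aligned [ 0. -0.  0.] F [ 0.4  1.9 -0.5] gap 0.00991398425789787
shift mm [-2.  -0.3 -0.8]
```

Request:
jog_arm --series '[[[0.001,0,0],[0,0,0],255],[[0.002,0,0],[0,0,0],255],[[0.003,0,0],[0,0,0],255],[[0.003,0,0],[0,0,0],255]]'

```text
time_s: 12.72
ee_pos: [0.5275, -0.1269, 0.1796]
ee_rot: [-0.452, 0.543, -0.543, 0.453]
ft_force: [0.2, 2.9, -1.1]
finger_gap: 0.005
```

```bash
python3 - <<'E'
from h import *
shift((-.002,-.077,.180))
E
```

```text
t 12.7167 machine pos mm [ -1.2 -81.5 179.6] world [ 0.5275 -0.1269  0.1796] turn to aligned [ 0. -0. -0.] F [ 0.2  2.9 -1.1] gap 0.004768723731430728
shift mm [-4.5 -0.4 -0.8]
```

Request:
jog_arm --series '[[[-0.012,0,0],[0,0,0],255],[[-0.025,0,-0.01],[0,0,0],255],[[-0.025,0,-0.035],[0,0,0],255],[[-0.025,0,-0.06],[0,0,0],255],[[-0.015,0,-0.074],[0,0,0],255],[[0.005,0,-0.074],[0,0,0],255],[[0.022,0,-0.074],[0,0,0],255],[[0.03,0,-0.074],[0,0,0],255],[[0.03,0,-0.074],[0,0,0],255]]'

```text
time_s: 13.47
ee_pos: [0.4488, -0.1445, 0.1799]
ee_rot: [0.452, -0.544, 0.544, -0.452]
ft_force: [1.1, 0.0, -0.2]
finger_gap: 0.005
```

```bash
python3 - <<'E'
from h import *
shift((-.03,-.112,.180))
p=r.camera('wrist'); save(p,'wrist11');ballw(p)
E
```

```text
t 13.4667 machine pos mm [ -75.4 -113.   179.9] world [ 0.4488 -0.1445  0.1799] turn to aligned [-0.  -0.2  0.1] F [ 1.1  0.  -0.2] gap 0.005298777405726293
shift mm [-1.1 -0.1 45.4]
ball p 0.9 [317.8 102.5] 38.6 m [  -1.2 -111.8  196. ]
```

View pics/wrist11.png

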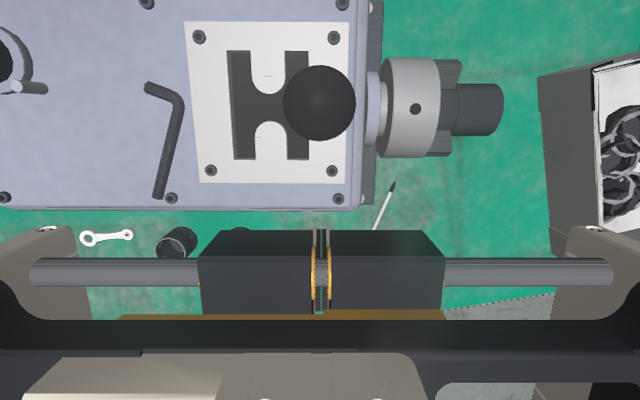

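The ball at (319,103) is over the right slots, at machine (-1,-112). I'll push it to the far end.

Request:
jog_arm --series '[[[-0.001,0,0.015],[0,0,0],255],[[-0.001,0,0.03],[0,0,0],255],[[-0.001,0.002,0.041],[0,0,0],255],[[-0.001,0.002,0.047],[0,0,0],255],[[-0.001,0.002,0.053],[0,0,0],255],[[-0.001,0.002,0.059],[0,0,0],255],[[-0.001,0.002,0.065],[0,0,0],255],[[-0.001,0.002,0.071],[0,0,0],255],[[-0.001,0.002,0.077],[0,0,0],255],[[-0.001,0.002,0.083],[0,0,0],255],[[-0.001,0.002,0.087],[0,0,0],255],[[-0.001,0.002,0.09],[0,0,0],255]]'

```text
time_s: 14.57
ee_pos: [0.5383, -0.1589, 0.1775]
ee_rot: [-0.453, 0.543, -0.543, 0.452]
ft_force: [-3.1, 1.0, -1.2]
finger_gap: 0.007
```

```bash
python3 - <<'E'
from h import *
shift((.02,-.112,.178))
p=r.camera('wrist'); save(p,'wrist12')
E
```

```text
t 14.5667 machine pos mm [  15.2 -111.   177.5] world [ 0.5383 -0.1589  0.1775] turn to aligned [ 0. -0.  0.] F [-3.1  1.  -1.2] gap 0.007143616832754951
shift mm [ 1.  -0.5  4.8]
```

View pics/wrist12.png

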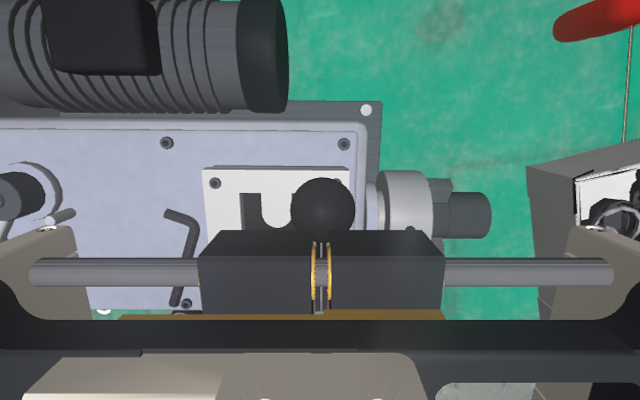

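Request:
jog_arm --series '[[[0,0,0.002],[0,0,0],255],[[0,0,0.004],[0,0,0],255],[[0,0,0.006],[0,0,0],255],[[0,0,0.007],[0,0,0],255],[[0,0,0.007],[0,0,0],255]]'

```text
time_s: 15.03
ee_pos: [0.5443, -0.1599, 0.1774]
ee_rot: [-0.453, 0.544, -0.543, 0.452]
ft_force: [-3.2, 0.6, -0.4]
finger_gap: 0.005
```

```bash
python3 - <<'E'
from h import *
shift((.02,-.112,.178))
E
```

```text
t 15.0333 machine pos mm [  21.2 -110.9  177.4] world [ 0.5443 -0.1599  0.1774] turn to aligned [ 0.1 -0.   0. ] F [-3.2  0.6 -0.4] gap 0.004547163122788427
shift mm [ 1.1 -0.6 -1.2]
```

Request:
jog_arm --series '[[[0,0,0.002],[0,0,0],255],[[0,0,0.003],[0,0,0],255],[[0,0,0.004],[0,0,0],255],[[0,0,0.004],[0,0,0],255]]'

```text
time_s: 15.37
ee_pos: [0.547, -0.1603, 0.1769]
ee_rot: [-0.453, 0.544, -0.542, 0.452]
ft_force: [-6.3, 1.6, -1.8]
finger_gap: 0.002
```

```bash
python3 - <<'E'
from h import *
shift((.02,-.112,.178))
E
```

```text
t 15.3667 machine pos mm [  24.  -110.8  176.9] world [ 0.547  -0.1603  0.1769] turn to aligned [ 0.2 -0.   0. ] F [-6.3  1.6 -1.8] gap 0.0018251478551078201
shift mm [ 1.2 -1.1 -4. ]
```

Request:
jog_arm --series '[[[0,0,0.0015],[0,0,0],255],[[0,0,0.003],[0,0,0],255],[[0,0,0.003],[0,0,0],255]]'

```text
time_s: 15.62
ee_pos: [0.549, -0.1607, 0.1764]
ee_rot: [-0.454, 0.545, -0.542, 0.451]
ft_force: [-9.4, 2.0, -1.5]
finger_gap: 0.007
```

```bash
python3 - <<'E'
from h import *
shift((.02,-.112,.178))
E
```

```text
t 15.6167 machine pos mm [  26.  -110.8  176.4] world [ 0.549  -0.1607  0.1764] turn to aligned [ 0.4 -0.   0. ] F [-9.4  2.  -1.5] gap 0.0065849336156080275
shift mm [ 1.2 -1.5 -6. ]
```

Force is now 9.6 N and rising. I'll back off and measure the ball.

Request:
jog_arm --series '[[[0,0,-0.01],[0,0,0],255],[[0,0,-0.03],[0,0,0],255],[[0,0,-0.055],[0,0,0],255],[[0,0,-0.07],[0,0,0],255],[[0,0,-0.07],[0,0,0],255]]'

```text
time_s: 16.03
ee_pos: [0.4814, -0.1484, 0.1784]
ee_rot: [0.453, -0.542, 0.544, -0.453]
ft_force: [-0.1, -0.6, -0.1]
finger_gap: 0.005
```

```bash
python3 - <<'E'
from h import *
shift((-.03,-.112,.180))
p=r.camera('wrist'); save(p,'wrist13');ballw(p)
s=p['color'][0:200,200:430,::-1];cv2.imwrite('pics/w13c.png',cv2.resize(s,None,fx=3,fy=3,interpolation=cv2.INTER_CUBIC))
E
```

```text
t 16.0333 machine pos mm [ -42.7 -110.9  178.4] world [ 0.4814 -0.1484  0.1784] turn to aligned [-0.1  0.   0.1] F [-0.1 -0.6 -0.1] gap 0.0052803309322831705
shift mm [ 1.1 -1.5 12.7]
ball p 0.69 [315.   79.5] 48.9 m [  41.  -108.4  196. ]
```

View pics/w13c.png

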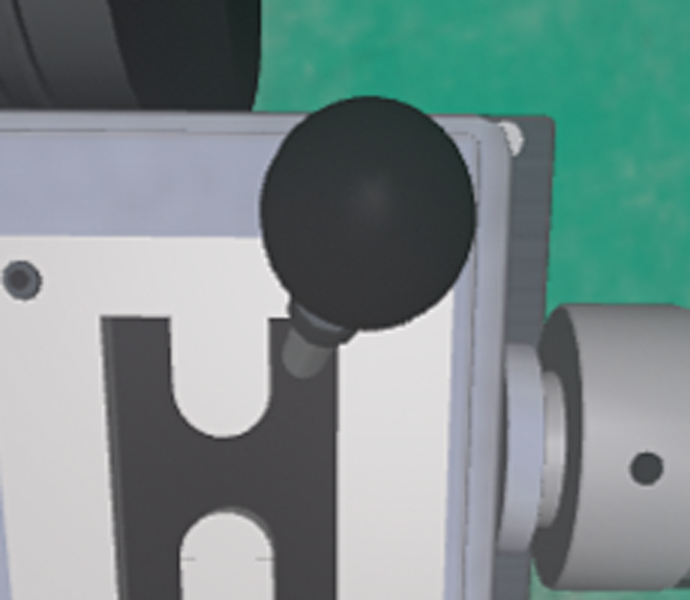

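```bash
python3 - <<'E'
from h import *
p=r.camera('wrist')
for z in (.190,.194): print((tom(atz(p,(200+368/3-.3,213/3-.3),z))*1e3).round(1))
f=lambda u,v:(200+u/3-.3,v/3-.3)
for n,c in [('far nose',(221,437)),('near nose',(227,511)),('slot far L',(137,317))]: print(n,(tom(atz(p,f(*c),.13))*1e3).round(1))
print(ballm(.27,.19))
E
```

```text
[  48.5 -111.8  190. ]
[  48.  -111.8  194. ]
far nose [ 10.1 -79.7 130. ]
near nose [ -6.5 -80.4 130. ]
slot far L [ 35.6 -62.7 130. ]
[ 0.04534434 -0.11210601  0.19066454]
```

Relative to the gate seen in the same picture, the ball is 46 mm beyond and 32 mm right, so it is fully home. Next I'll go round to the left of the drive handle.

Request:
jog_arm --series '[[[-0.01,0,-0.025],[0,0,0],255],[[-0.035,0.003,-0.047],[0,0,0],255],[[-0.07,0.003,-0.05],[0,0,0],255],[[-0.105,0.003,-0.05],[0,0,0],255],[[-0.14,0.003,-0.05],[0,0,0],255],[[-0.175,0.003,-0.05],[0,0,0],255],[[-0.21,0.003,-0.05],[0,0,0],255],[[-0.245,0.003,-0.05],[0,0,0],255],[[-0.275,0.003,-0.05],[0,0,0],255],[[-0.3,0.003,-0.05],[0,0,0],255],[[-0.31,0.003,-0.05],[0,0,0],255],[[-0.31,0.003,-0.05],[0,0,0],255]]'

```text
time_s: 17.18
ee_pos: [0.4909, 0.1695, 0.1753]
ee_rot: [-0.453, 0.543, -0.542, 0.455]
ft_force: [0.6, 0.2, -0.7]
finger_gap: 0.008
```

```bash
python3 - <<'E'
from h import *
shift((-.034,.20,.175))
p=r.camera('wrist'); save(p,'wrist14')
E
```

```text
t 17.1833 machine pos mm [-90.7 203.4 175.3] world [0.4909 0.1695 0.1753] turn to aligned [-0.1  0.3 -0.2] F [ 0.6  0.2 -0.7] gap 0.00828591889875167
shift mm [ 3.7  0.3 56.7]
```

View pics/wrist14.png

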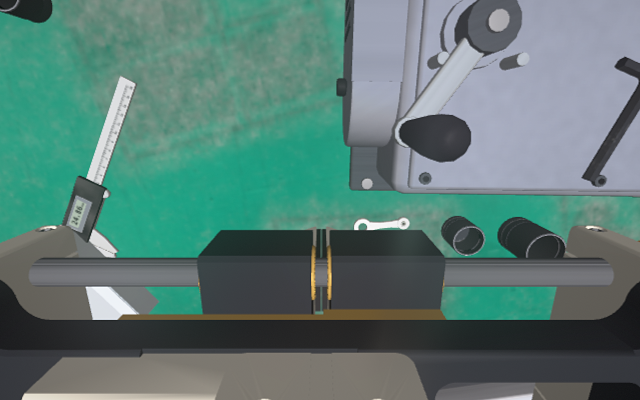

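The wrist view shows the handle top at about (445,138), with the fingers well left of it. I'll move in beside it and push right.

Request:
jog_arm --series '[[[0,0,0.02],[0,0,0],255],[[0,0,0.042],[0,0,0],255],[[0.003,0,0.055],[0,0,0],255],[[0.012,0,0.057],[0,0,0],255],[[0.02,0,0.057],[0,0,0],255],[[0.026,0,0.056],[0,0,0],255],[[0.032,0,0.055],[0,0,0],255],[[0.038,0,0.053],[0,0,0],255],[[0.044,0,0.051],[0,0,0],255],[[0.05,0,0.049],[0,0,0],255],[[0.056,0,0.048],[0,0,0],255],[[0.062,0,0.047],[0,0,0],255]]'

```text
time_s: 18.23
ee_pos: [0.5222, 0.0975, 0.1747]
ee_rot: [-0.453, 0.544, -0.542, 0.453]
ft_force: [-2.3, 4.7, 0.2]
finger_gap: 0.008
```

```bash
python3 - <<'E'
from h import *
shift((-.034,.092,.175))
p=r.camera('wrist'); save(p,'wrist15')
E
```

```text
t 18.2333 machine pos mm [-46.9 138.3 174.7] world [0.5222 0.0975 0.1747] turn to aligned [ 0.1  0.1 -0.1] F [-2.3  4.7  0.2] gap 0.008071844342266314
shift mm [46.3 -0.4 12.8]
```

View pics/wrist15.png

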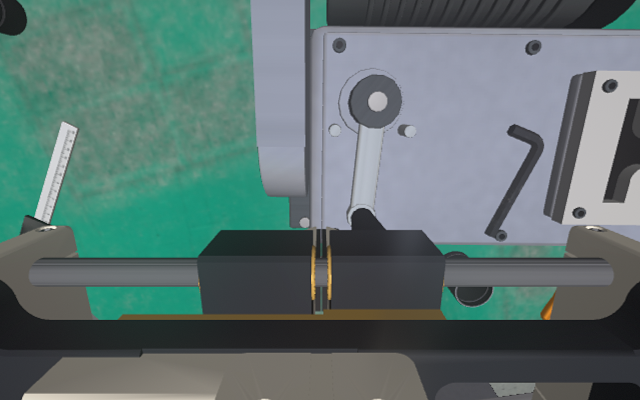

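Request:
jog_arm --series '[[[0.006,0,0],[0,0,0],255],[[0.012,0,0.001],[0,0,0],255],[[0.018,0,0.003],[0,0,0],255],[[0.024,0,0.005],[0,0,0],255],[[0.03,0,0.007],[0,0,0],255],[[0.035,0,0.009],[0,0,0],255],[[0.039,0,0.011],[0,0,0],255],[[0.042,0,0.012],[0,0,0],255],[[0.045,0,0.013],[0,0,0],255],[[0.047,0,0.013],[0,0,0],255],[[0.047,0,0.013],[0,0,0],255]]'

```text
time_s: 19.2
ee_pos: [0.5302, 0.0475, 0.1749]
ee_rot: [0.452, -0.543, 0.544, -0.453]
ft_force: [3.3, 3.1, -2.6]
finger_gap: 0.003
```

```bash
python3 - <<'E'
from h import *
shift((-.034,.09,.175))
p=r.camera('wrist'); save(p,'wrist16')
E
```

```text
t 19.2 machine pos mm [-30.   90.6 174.9] world [0.5302 0.0475 0.1749] turn to aligned [-0.1 -0.  -0.1] F [ 3.3  3.1 -2.6] gap 0.00293077320906292
shift mm [ 0.6 -0.1 -4. ]
```

View pics/wrist16.png

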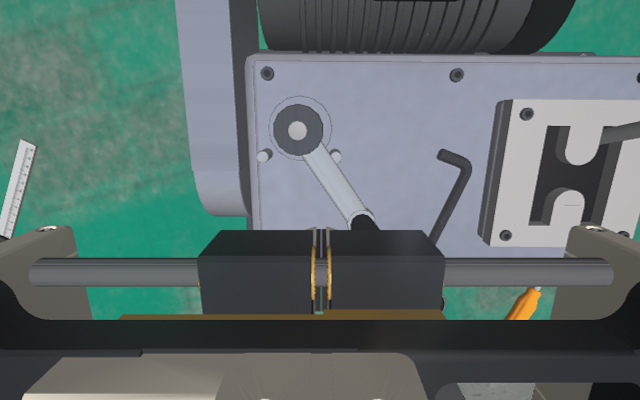

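Almost at the right stop peg at (335,155). I'll push a few mm more.

Request:
jog_arm --series '[[[0.0015,0,-0.001],[0,0,0],255],[[0.003,0,-0.001],[0,0,0],255],[[0.0045,0,-0.001],[0,0,0],255],[[0.006,0,-0.001],[0,0,0],255],[[0.006,0,-0.001],[0,0,0],255]]'

```text
time_s: 19.67
ee_pos: [0.5296, 0.0472, 0.1755]
ee_rot: [-0.45, 0.543, -0.542, 0.457]
ft_force: [8.0, 14.6, -8.0]
finger_gap: 0.003
```

```bash
python3 - <<'E'
from h import *
shift((-.034,.09,.175))
E
```

```text
t 19.6667 machine pos mm [-30.6  90.2 175.5] world [0.5296 0.0472 0.1755] turn to aligned [-0.3  0.2 -0.5] F [ 8.  14.6 -8. ] gap 0.002509081801294708
shift mm [ 0.2  0.5 -3.4]
```

The stop is firm: no motion at about 17 N. Now to retract and verify.

Request:
jog_arm --series '[[[-0.008,0,0],[0,0,0],255],[[-0.025,0,0],[0,0,0],255],[[-0.035,-0.01,0],[0,0,0],255],[[-0.035,-0.045,0],[0,0,0],255],[[-0.035,-0.08,-0.02],[0,0,0],255],[[-0.035,-0.1,-0.05],[0,0,0],255],[[-0.01,-0.1,-0.07],[0,0,0],255],[[0.02,-0.1,-0.07],[0,0,0],255],[[0.05,-0.1,-0.07],[0,0,0],255],[[0.07,-0.1,-0.07],[0,0,0],255],[[0.075,-0.1,-0.07],[0,0,0],255],[[0.075,-0.1,-0.07],[0,0,0],255]]'

```text
time_s: 20.67
ee_pos: [0.4443, -0.0216, 0.2753]
ee_rot: [0.452, -0.544, 0.545, -0.451]
ft_force: [-0.2, 0.4, 1.4]
finger_gap: 0.008
```

```bash
python3 - <<'E'
from h import *
st()
p=r.camera('wrist'); save(p,'wrist17'); ballw(p)
S=r.camera('scene'); save(S,'scene17')
s=S['color'][120:320,190:450,::-1]; cv2.imwrite('pics/s17c.png',cv2.resize(s,None,fx=3,fy=3,interpolation=cv2.INTER_CUBIC))
for n,X in [('handle q0 top',mm(handm(0,.204))),('q.15',mm(handm(.15,.204))),('ball',mm(ballm(.27,.19)))]:
    print(n,proj(p,X).round(1),proj(S,X).round(1))
E
```

```text
t 20.6667 machine pos mm [-102.1    7.1  275.3] world [ 0.4443 -0.0216  0.2753] turn to aligned [-0.  -0.2  0.1] F [-0.2  0.4  1.4] gap 0.007564901746229468
ball p 0.97 [471.5  27. ] 50.4 m [ 25.3 -98.1 196. ]
handle q0 top [242.8 113.3] [274.1 196.3]
q.15 [229.8 121.5] [270.7 198.9]
ball [491.7  -3. ] [332.6 165. ]
```

View pics/wrist17.png

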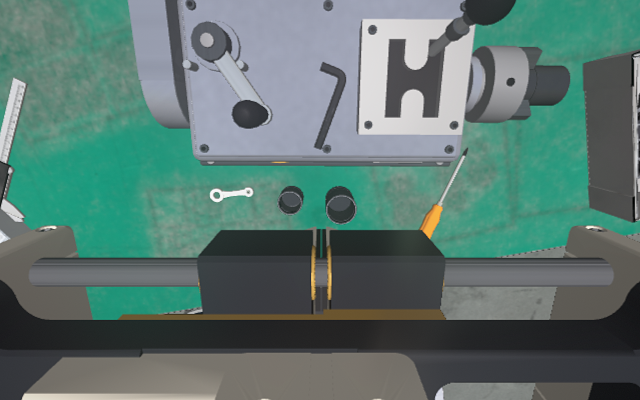

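View pics/s17c.png

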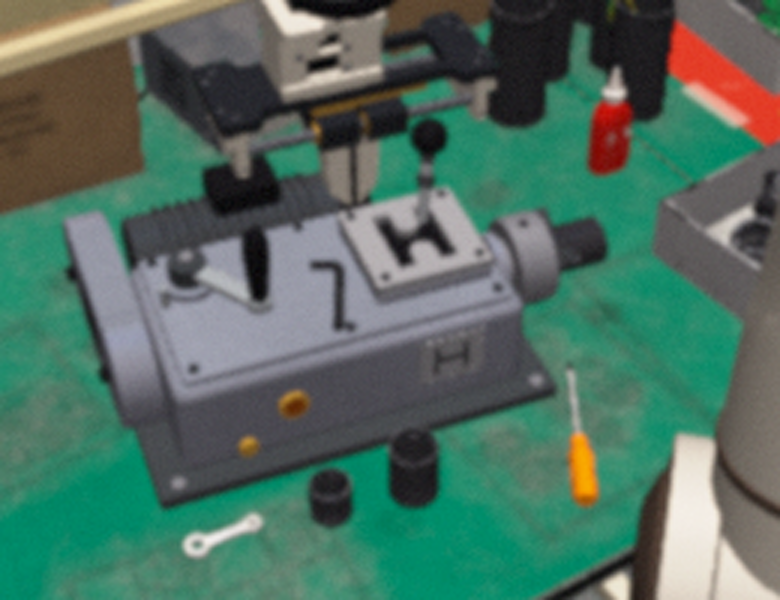

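In the scene picture the ball is at (333,165), against (333,165) predicted for fully home. The handle top is at (275,196), against (274,196) predicted for fully in. The hex key and the other loose things lie where they were, and the gripper is clear.

```bash
python3 -c "
from h import *
print(r.job_done())"
```

```text
the job is handed in; nothing more can be done
None
```

The bench spindle is in its far right gear with the drive lever fully in again, and I handed the job in about 21 s into the 72 s allowed.

- **Drive lever out:** I pushed it left with shut fingertips until it stopped moving, at about 12 N.
- **Shift lever:** I pushed the ball far into the cross passage, then right across the gate, then far to the end of the right slot, with force rising to about 10 N. The wrist view put it about 46 mm beyond and 32 mm right of the gate middle, which is fully home.
- **Drive lever in:** I pushed it right until it held still against its stop, at about 18 N, then withdrew the gripper clear of everything.

**Last checks:** In the final scene view, the ball and the handle top lie within about 1.5 pixels of where "fully home" and "fully in" should appear. The hex key, torch heads, screwdriver, glue bottle and white arm look unmoved by eye.

**Disagreements:** The network's last reading of the ball in the wrist view was off, because the ball was cut by the picture's edge, so I discarded it. The wrist and fixed cameras differed by about 2 mm throughout.

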